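# Fit the filter cartridge, lock it, and set the metering valve two turns open

## Robot

A 7-joint arm with a two-finger parallel gripper is mounted at the origin on the work surface. World frame = base frame: x ahead of the robot, y to its left, z up, the work surface at z = 0. Lengths are in mm, angles in rad, forces in N, time in s.
With the tool pointing down it reaches from about 400 to 875 mm from the base axis. Payload 19.3 kg.
Tool frame: the origin (TCP) lies at the very end of the fingers, on their centre line; the grasp point (between the pads) lies 19 mm behind it (grip_point_offset is the z of the grasp point in the tool frame, in mm); z points along the fingers, x is the direction in which the jaws open and shut, and the axes are right-handed (so a half turn about z gives the same grasp; the last joint's range is limited). The gripper opens to 85 mm and grips with 20 to 120 N. Pads are 22 mm wide; open, the fingers measure 114 mm over their backs; the gripper's body (76 mm by 85 mm) begins 54 mm behind the grasp point. The pads swing forward as they close: fully open they stand 13 mm farther back than shut.
Start: joints at [1.092, 0.521, -0.036, 1.599, 0.021, 1.021, -0.113], TCP at [248.415, -573.502, 231.291] pointing down, gripper open.
Joint ranges: [-2.91, 2.91], [-0.3, 2.13], [-1.5, 1.42], [0.17, 2.43], [-1.26, 4.41], [0.16, 1.93], [-2.52, 2.52]. Speed limits (rad/s): [1.89, 1.89, 2.39, 2.39, 3.01, 3.01, 3.01].

## Interface

Orientations are given as a 3x3 rotation matrix whose columns are the frame's x, y, z axes.
In Python, from workcell import movep, movel, goto_joints, open_gripper, clamp, wait, inverse_kinematics, read_state, camera, PlanningError, finish_job, grip_point_offset gives the robot as it stands. Calls block until the motion is done:
- movep(position, orientation): joint-space move of the TCP to a pose.
- movel(position, frame=None, max_speed=150, guard=None): straight line of the TCP; frame=None keeps the orientation; max_speed is the mean speed in mm/s. With guard (N) it stops when the force on the tool has changed by that much, and returns True; else False.
- goto_joints(angles): joint-space move.
- open_gripper() and clamp(): open the fingers fully, or close them until they stop; the grip force is fixed at half the most.
- wait(seconds).
- inverse_kinematics(position, orientation): joint angles nearest the present ones, or None.
- read_state(): the state.
- camera(name): name is "scene" or "top" or "wrist"; returns a dict with "image" (480x640x3 uint8, blue, green, red), "range_z" (480x640 float32, mm along the optical axis (not along the pixel's ray), 0 where there is no reading), "fx", "fy", "cx", "cy" (pixels), "cam_to_world" (4x4, takes a point from camera to world coordinates). Camera axes: x right, y up, looking along -z (the intrinsics and any distortion apply to the point x, -y, -z); pixel columns grow to the right and rows downward; lengths in mm; the calibration is good to about 2 mm. A picture is of the moment at which its call begins.
A pose or a line that the arm cannot do raises PlanningError and nothing moves.
- finish_job(): hands the job in, once; it reports no verdict.
The state is a dict: "time": time; "qpos": joint angles; "qvel": joint speeds; "joint_efforts": joint torques, N m; "eef_pos": TCP position; "tool_rot": TCP orientation; "ft_force": force on the tool from outside, world axes, zero at the start; "torque": the same for the moment, N m; "finger_gap": finger opening in mm.
Only numpy, scipy, OpenCV 4.12 (cv2) and the standard library are available. Lean on these libraries where they do the work, as an engineer would, in place of code of your own. Each camera call takes 0.05 s, during which the arm holds its last target. There are 200 camera calls.

## Task

Put this gas line into service: drop the rectangular filter cartridge fully home, upright, into the pocket of the holder and swing the locking lever shut across its top as far as it goes. Then turn the valve's handwheel clockwise to its closed stop and back it off exactly two full turns. Leave the glassware and other things on the bench where they stand, and finish still holding the wheel's crank handle between the fingers, with the wheel at rest at that setting.

Things in the scene. Friction and masses are not known exactly. Their poses are not given: they have to be found in the camera images.
- cartridge: Filter cartridge, loose, about 0.2 kg: upright aluminium block with black cap, 30 mm (its x) by 40 mm (its y) by 80 mm high, the same turned by a half turn. Origin at the centre of its underside. Stands free on the bench, beyond and between the valve and the holder. Grip it across its 30 mm width from above.
- holder: Filter holder, fixed to the bench: grey block 76 mm (x) by 108 mm (y) by 50 mm high, with one rectangular pocket through its top at the centre, 34 mm (x) by 44 mm (y), 40 mm deep (floor 10 mm above the bench), with a 3 mm chamfer at the mouth. Origin at the centre of its underside. A seated cartridge stands 40 mm out of the block, its top 90 mm above the bench. The valve and the holder may stand either way round, left or right.
- pocket (a point): Centre of the pocket's mouth, 50 mm above the bench; axes as the holder's.
- lock_lever (a joint): Locking lever's angle: 0 = locked (a rigid stop), the flat steel bar lying along the holder's +y from its pivot, across the top of the pocket, with 3 mm to spare over a seated cartridge; grows to 1.9 rad as it opens, anticlockwise from above, towards the holder's -x. It swings level, starts open at 1.3 to 1.85 and stays where left (about 1 N at the knob).
- lever_pivot (a point): On the lever's upright pivot axis, which stands 42 mm from the pocket's centre along the holder's -y; 118 mm above the bench. The bar lies from 93 to 101 mm above the bench.
- lever_knob (a point): Middle of the lever's upright black knob at its free end: 16 mm across, from 101 to 135 mm above the bench, 85 mm from the pivot axis; this point is at 118 mm.
- valve: Metering valve, fixed to the bench, brass, stem upright. Origin at its foot, on the stem axis; axes fixed to the valve's body, not the wheel. A flat steel index strip 10 mm wide under the wheel points along its -x, reaching 76 mm from the axis: the crank handle stands over that strip when the valve is at its closed stop, and again after each full turn.
- wheel (a joint): Handwheel's angle in rad: 0 = closed, a rigid stop; grows as it opens, anticlockwise seen from above, up to 22; 6.283 is one turn. Starts 2 to 6 rad open. The level steel wheel is 102 mm over its rim, whose top is 90 mm above the bench; the crank handle lies in direction -x of the valve, turned by this angle. The wheel does not rise; it turns with about 2 to 3 N at the handle and stays where left.
- crank_grip: The crank handle: black upright round grip, 18 mm across, from 94 to 144 mm above the bench, on the wheel's rim, its axis 45 mm from the stem axis. It revolves freely on its pin, so a gripper can hold it from above and carry it round without turning. Origin at the centre of its underside.
- crank_mid (a point): Point on the crank handle's axis, 121 mm above the bench, at about its middle.
- beaker: Bystander, leave alone: open glass beaker, 66 mm across, 80 mm high, standing on the bench nearest the robot. Origin at the centre of its underside.
- canister: Bystander, leave alone: plain round aluminium canister, 36 mm across, 50 mm high, standing between the valve and the holder (not the cartridge: it is round). Origin at the centre of its underside.
- flask: Bystander, leave alone: conical glass flask, 84 mm across, 125 mm high, at the far side. Origin at the centre of its underside.
- bottle: Bystander, leave alone: amber glass bottle with white cap, 60 mm across, 120 mm high, at the far side. Origin at the centre of its underside.
- dish: Bystander, leave alone: white porcelain dish, 80 mm across, 28 mm high, near the robot. Origin at the centre of its underside.
- stopper: Bystander, leave alone: dark rubber stopper, 44 mm across, 32 mm high, near the robot. Origin at the centre of its underside.
- cylinder: Bystander, leave alone: glass measuring cylinder, foot 84 mm across, 205 mm high, on the left. Origin at the centre of its underside.
There are look-alikes about, which are no part of the job. What is shaped like the cartridge but yellow is not meant.

How it is judged (in metres and radians):
On the way, in this order (a step that is already met when the one before it is completed fails the run):
1. the cartridge is fully home, upright, in the holder's pocket (horizontal distance between cartridge and pocket below 0.005 m and z of cartridge in the frame of holder between 0.005 and 0.014 m and angle between cartridge's own z axis and vertical below 0.12 rad), for 0.2 s.
2. the locking lever is shut across the seated cartridge (all of step 1 and value of joint lock_lever below 0.12 rad), for 0.2 s.
3. the valve wheel is turned to its closed stop (value of joint wheel below 0.12 rad), for 0.2 s.
At the end, for the whole second after the job is handed in: Cartridge home (within 4 mm of the floor, 5 mm of centre, 0.12 rad of upright), lever within 0.12 rad of locked, wheel at rest within 0.22 rad of two turns open from its stop, and the fingers gripping the crank handle (over 3 N, handle axis within 12 mm of the grasp point) (all of step 2 and value of joint wheel between 12.346 and 12.786 rad and velocity of joint wheel between -0.1 and 0.1 rad/s and contact force between the fingers and crank_grip above 3 N and horizontal distance between the grasp point and crank_mid below 0.012 m and distance between the grasp point and crank_mid below 0.035 m); the arm keeps its last pose, push and grip.
It fails at once if a bystander is shoved more than 40 mm away (distance of any of beaker, canister, flask, bottle, dish, stopper, cylinder from where it was at the start of the episode above 0.04 m).
It fails at once if a bystander is tipped over (angle between any of beaker, canister, flask, bottle, dish, stopper, cylinder's own z axis and vertical above 0.5 rad).
It also fails if it takes over 72 s, if anything falls off the work surface, if the arm or the gripper's body presses on something with over 40 N, if the wrist force passes 120 N, or if a joint passes its speed limit or range.

## Working session

There is one attempt and no reset: what is moved stays moved. The work goes in short steps, each a Python script; the robot and the scene stay as the last script left them, time stands still between calls to the robot, and variables do not carry over. Pictures are saved under pics/ and viewed, about 8 in all and at most 12, crops included, and the job is handed in when it is done.

```bash
ls; mkdir -p pics; cat > h.py <<'E'
import numpy as np, cv2, pickle
from workcell import *
def snap(n,f):
    c=camera(n); cv2.imwrite(f'pics/{f}.png',c['image']); pickle.dump(c,open(f'pics/{f}.pkl','wb')); return c
def load(f): return pickle.load(open(f'pics/{f}.pkl','rb'))
def ray(c,u,v):
    T=c['cam_to_world']; d=np.array([(u-c['cx'])/c['fx'],-(v-c['cy'])/c['fy'],-1.]); return T[:3,3],T[:3,:3]@d
def onz(c,u,v,z):
    o,d=ray(c,u,v); return o+d*(z-o[2])/d[2]
def cloud(c):
    v,u=np.mgrid[:480,:640]; z=c['range_z']; T=c['cam_to_world']
    P=np.stack([(u-c['cx'])/c['fx']*z,-(v-c['cy'])/c['fy']*z,-z],-1)
    P=P@T[:3,:3].T+T[:3,3]; P[z==0]=np.nan; return P
def proj(c,p):
    T=c['cam_to_world']; q=T[:3,:3].T@(np.array(p,float)-T[:3,3]); return c['cx']+c['fx']*q[0]/-q[2], c['cy']+c['fy']*q[1]/q[2]
E
python3 - <<'E'
from h import *
for n in('scene','top'):
    c=snap(n,n+'0'); print(n,{k:v for k,v in c.items() if k not in('image','range_z')},c['range_z'].min(),c['range_z'].max())
s=read_state();print(s['time'],s['tool_rot'],grip_point_offset)
E
```

```text
pics
scene {'fx': 551.5636195333266, 'fy': 551.5636195333266, 'cx': 322.7023708317686, 'cy': 242.94546333438134, 'cam_to_world': array([[-6.05218613e-01, -4.62521706e-01,  6.47907480e-01,
         1.28406959e+03],
       [ 7.96043893e-01, -3.46567774e-01,  4.96190385e-01,
         6.11003336e+02],
       [-4.95497028e-03,  8.16066449e-01,  5.77936847e-01,
         7.19081545e+02],
       [ 0.00000000e+00,  0.00000000e+00,  0.00000000e+00,
         1.00000000e+00]])} 0.0 3999.903
top {'fx': 512.5274031989346, 'fy': 512.5274031989346, 'cx': 320.70697077287133, 'cy': 246.88911552418537, 'cam_to_world': array([[-1.09477095e-01,  9.71456324e-01, -2.10445662e-01,
         3.86700728e+02],
       [-9.93987895e-01, -1.06636823e-01,  2.48324955e-02,
         9.55811575e+01],
       [ 1.68242790e-03,  2.11899030e-01,  9.77290116e-01,
         1.02573954e+03],
       [ 0.00000000e+00,  0.00000000e+00,  0.00000000e+00,
         1.00000000e+00]])} 0.0 2049.6277
0.1 [[ 3.97544941e-01 -9.17582591e-01 -4.56873976e-04]
 [-9.17582163e-01 -3.97545198e-01  8.89289189e-04]
 [-9.97624333e-04  6.56869930e-05 -9.99999500e-01]] -18.700000000000003
```

View pics/top0.png

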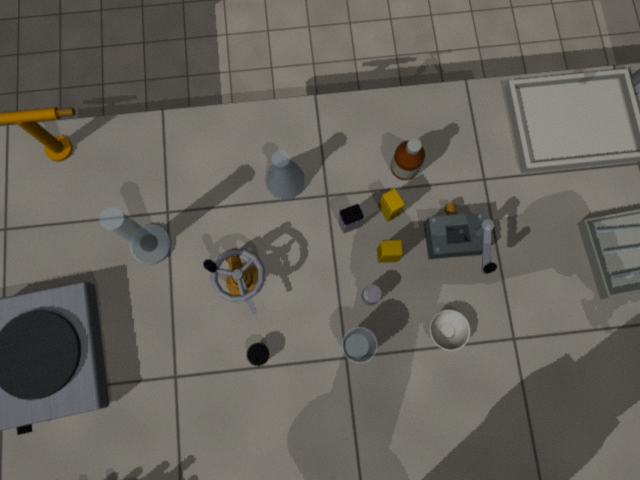

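View pics/scene0.png

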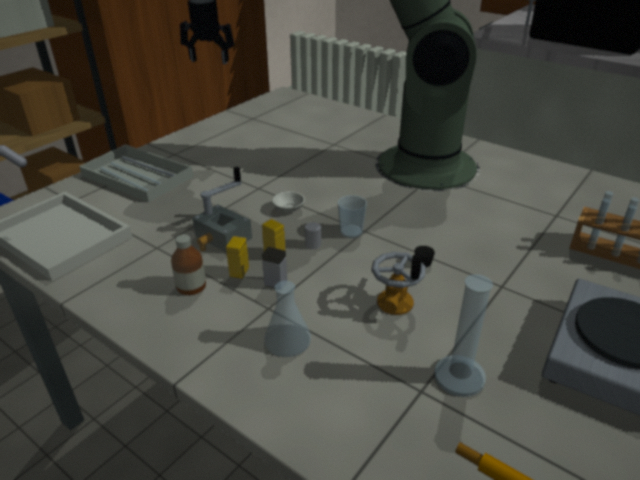

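Top view: the cartridge candidates are a black-capped block at (350,214) and yellow blocks at (391,204) and (389,251). The black-capped aluminium block fits and the yellow ones are look-alikes. The valve is at (238,275), its crank at (210,266), the holder at (458,235), and the lever runs from (487,228) to its knob at (489,267). I'll check enlarged crops and the depth data.

```bash
python3 - <<'E'
from h import *
c=load('top0'); im=c['image']
a=cv2.resize(im[180:330,190:290],None,fx=4,fy=4,interpolation=cv2.INTER_CUBIC)
b=cv2.resize(im[180:330,330:530-100+80],None,fx=4,fy=4,interpolation=cv2.INTER_CUBIC)
b=cv2.resize(im[190:290,330:510],None,fx=4.4,fy=4.4,interpolation=cv2.INTER_CUBIC)
cv2.imwrite('pics/cropb.png',cv2.convertScaleAbs(b,alpha=1.8))
P=cloud(c); Z=P[...,2]
def blob(n,m,x):
    k,l,st,ce=cv2.connectedComponentsWithStats(m.astype(np.uint8))
    for i in range(1,k):
        if st[i,4]>15:
            q=P[l==i]; r=cv2.minAreaRect(q[:,:2].astype(np.float32)); print(n,ce[i].round(1),st[i,4],np.nanmedian(q,0).round(1),'rect',np.round(r[0],1),np.round(r[1],1),round(r[2],1))
R=np.zeros(Z.shape,bool)
def roi(u0,v0,u1,v1):
    r=R.copy(); r[v0:v1,u0:u1]=1; return r
blob('cart',roi(330,195,375,235)&(abs(Z-80)<6),0)
blob('holder',roi(415,200,510,275)&(abs(Z-50)<5),0)
blob('lever',roi(415,200,510,280)&(abs(Z-101)<6),0)
blob('knob',roi(415,200,510,280)&(Z>125),0)
blob('rim',roi(195,235,280,320)&(abs(Z-90)<7),0)
blob('crank',roi(195,235,280,320)&(Z>135),0)
blob('strip',roi(195,235,280,330)&(Z>8)&(Z<78),0)
blob('yel',roi(370,180,410,270)&(abs(Z-80)<6),0)
blob('can',roi(355,270,390,310)&(abs(Z-50)<6),0)
cv2.imwrite('pics/cropa.png',cv2.convertScaleAbs(a,alpha=1.8))
E
```

```text
cart [351.  213.3] 317 [649.3   6.6  80.3] rect [650.    6.2] [29.8 40.5] 16.0
holder [454.8 232.6] 1560 [ 597.8 -191.2   50.3] rect [ 596.1 -198.9] [108.9  76.8] 88.9
lever [486.2 241.6] 442 [ 563.2 -233.2  101.4] rect [ 554.8 -235. ] [ 23.8 103.3] 81.3
knob [491.3 266.1] 74 [ 511.1 -222.6  134.8] rect [ 511.5 -223.4] [15.1 14.8] 14.3
rim [237.8 274.4] 1229 [555.  228.3  89.4] rect [555.3 231.2] [97.  98.5] 83.9
crank [207.7 263.5] 84 [568.6 272.8 143.4] rect [569.7 273.6] [15.3 16.7] 77.0
strip [234.2 261.9] 180 [586.5 240.5  48.4] rect [584.3 242.3] [29.7 28.3] 14.6
strip [249.  277.7] 287 [552.5 216.4  47.6] rect [552.5 215.5] [21.2 62.2] 79.8
strip [232.2 284.8] 161 [544.5 249.8  11.4] rect [545.8 253.6] [42.3 25.7] 44.5
strip [250.6 305.3] 86 [496.3 213.1  70.3] rect [496.3 213.1] [28.9 10.1] 17.5
yel [392.9 199.3] 318 [668.7 -76.7  80.3] rect [669.2 -77.3] [40.5 31.6] 18.8
yel [391.3 247. ] 335 [575.7 -61.   80.2] rect [576.3 -61.2] [40.1 29.9] 87.5
can [371.8 292.8] 274 [496.6 -16.2  50.6] rect [497.2 -16.6] [33.5 35.5] 38.0
```

View pics/cropb.png

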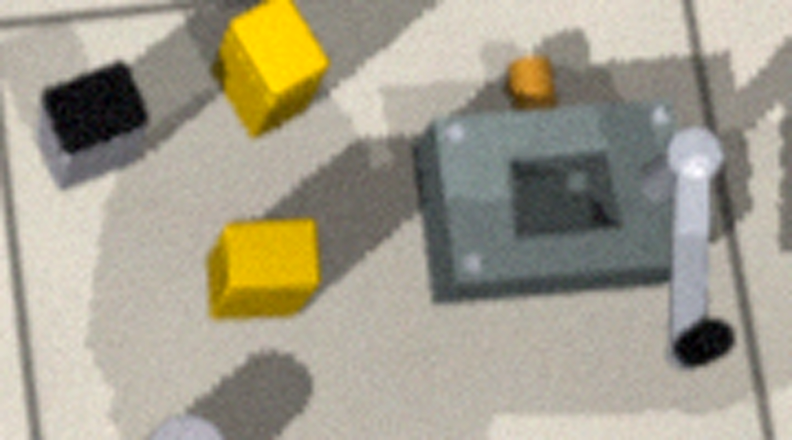

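View pics/cropa.png

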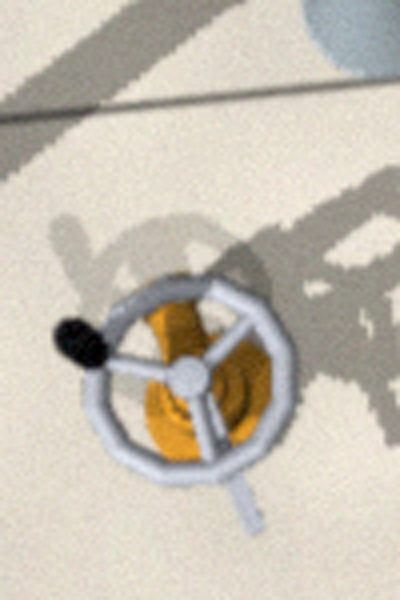

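The crop at image (350,214) confirms the black-capped aluminium block is the cartridge; the other two are plainly yellow. The strip points down-right in the valve crop, at about 197.5° in the world, and the crank sits at 71°, so the wheel is about 4.07 rad open. Next come wrist views above the holder, the cartridge and the valve, with the scene camera as a cross-check.

```bash
cat >> h.py <<'E'
def R(adeg):
    a=np.radians(adeg); return np.array([[np.cos(a),np.sin(a),0],[np.sin(a),-np.cos(a),0],[0,0,-1.]])
def blob(n,c,z,tol,xy,rad,minn=30,zr=None):
    P=cloud(c); m=(np.abs(P[...,2]-z)<tol)&(np.hypot(P[...,0]-xy[0],P[...,1]-xy[1])<rad)
    k,l,st,ce=cv2.connectedComponentsWithStats(m.astype(np.uint8))
    for i in range(1,k):
        if st[i,4]>minn:
            q=P[l==i]; r=cv2.minAreaRect(q[:,:2].astype(np.float32)); print(n,ce[i].round(),st[i,4],'z',np.median(q[:,2]).round(1),'rect',np.round(r[0],1),np.round(r[1],1),round(r[2],1))
E
python3 - <<'E'
from h import *
def meas(c):
    blob('cart',c,80,6,(650,6),40); blob('holder',c,50,4,(596,-199),75,200); blob('pocket',c,10,6,(596,-199),30)
    blob('lever',c,101,4,(555,-235),75); blob('knob',c,135,4,(511,-223),25); blob('rim',c,90,5,(555,231),70,100); blob('crank',c,143,4,(570,273),25)
    blob('strip',c,70,6,(496,213),25)
    P=cloud(c); m=np.hypot(P[...,0]-595,P[...,1]+241)<8; print('pivot z',np.nanpercentile(P[m][:,2],[5,50,95]) if m.any() else None)
print('SCENE');meas(load('scene0'))
for n,p,a in(('wh',(560,-199,330),-1),('wc',(630,6,330),16),):
    movep(p,R(a)); c=snap('wrist',n); print(n,read_state()['time'],read_state()['eef_pos'],c['cam_to_world'][:3,3]); meas(c)
E
```

```text
SCENE
cart [273. 253.] 236 z 80.5 rect [651.3   3.6] [32.4 40.8] 15.1
holder [222. 220.] 786 z 51.3 rect [ 596.3 -202.7] [113.2  80.3] 89.5
lever [218. 189.] 222 z 101.9 rect [ 558.3 -238.9] [ 29.2 101.3] 82.4
rim [395. 269.] 795 z 89.3 rect [558.5 229.3] [100.  96.] 70.7
crank [417. 256.] 59 z 144.0 rect [570.6 270.5] [16.5 15.1] 49.6
pivot z [ 52.21556061  78.72372165 103.31397975]
wh 1.9583 [ 559.51701345 -200.30027852  329.66571693] [ 562.18781375 -120.04701317  472.82798336]
cart [405.   2.] 134 z 78.9 rect [652.1 -15.2] [26.1  5.4] 1.1
holder [346. 189.] 4485 z 50.8 rect [ 596.4 -201.4] [107.1  75.6] 88.7
pocket [343. 193.] 805 z 10.9 rect [ 597.  -204.4] [39.3 32.2] 88.7
lever [318. 238.] 1302 z 101.6 rect [ 555.7 -237. ] [ 23.4 101.9] 81.3
knob [265. 239.] 200 z 135.3 rect [ 511.9 -226. ] [14.6 15.1] 61.1
pivot z [ 51.59505968 101.13179729 102.75513425]
wc 2.8833 [629.99221303   4.65511412 329.91610324] [609.03822548  82.62357956 472.98753668]
cart [331. 205.] 973 z 80.6 rect [650.2   5.2] [29.6 39. ] 15.7
holder [247. 334.] 3307 z 50.8 rect [ 596.  -201.6] [110.  76.] 88.5
pocket [249. 330.] 360 z 11.0 rect [ 595.8 -213.5] [22.4 34.2] 87.2
lever [222. 384.] 554 z 101.6 rect [ 582.1 -241.7] [23.7 49.1] 86.3
pivot z [ 52.83894982  80.24079976 102.68206894]
```

```bash
python3 - <<'E'
from h import *
open_gripper()
movep((650.2,5.2,130),R(15.7)); movel((650.2,5.2,50),max_speed=100)
clamp(); s=read_state(); print(s['finger_gap'],s['eef_pos'],s['time'])
f0=s['ft_force']; movel((650.2,5.2,190)); wait(.3)
print('lifted',read_state()['ft_force']-f0, read_state()['finger_gap'])
movep((596.2,-201.5,190),R(-1.3)); wait(.3)
print(movel((596.2,-201.5,115),max_speed=100)); wait(.3)
print(read_state()['eef_pos'],read_state()['ft_force'],read_state()['time'])
c=snap('wrist','ins'); d=snap('scene','ins_s')
u,v=map(int,proj(d,(596,-201,80)))
im=np.hstack([cv2.resize(c['image'],(400,300)),cv2.resize(d['image'][v-60:v+60,u-80:u+80],(400,300),interpolation=cv2.INTER_CUBIC)])
cv2.imwrite('pics/ins2.png',cv2.convertScaleAbs(im,alpha=1.6))
blob('holder',c,50,4,(596,-199),75,200)
E
```

```text
28.647481501579495 [650.31602749   5.21402949  50.28637675] 5.4167
lifted [ 0.55228053  0.80563757 -8.76536424] 29.190640242414837
False
[ 596.34427083 -201.56194831  115.39165003] [ 0.10931621 -0.39121884 -1.97961132] 9.1583
holder [311. 223.] 11725 z 50.7 rect [ 596.3 -190.6] [87.  76.4] 88.6
```

View pics/ins2.png

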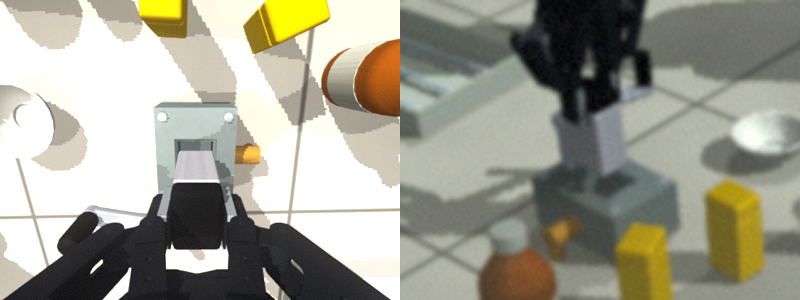

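The cartridge hangs straight in the fingers, lined up over the pocket (wrist panel ≈(195,150)), with the lever off to the side. I'll insert it under guard.

```bash
python3 - <<'E'
from h import *
g=movel((596.2,-201.5,61),max_speed=40,guard=12); s=read_state(); print(g,s['eef_pos'],s['ft_force'],s['time'],s['finger_gap'])
E
```

```text
False [ 596.3209015  -201.59349568   61.24229481] [ 0.01872229 -0.41670391 -2.63035465] 10.7583 29.00653717774406
```

```bash
python3 - <<'E'
from h import *
g=movel((596.2,-201.5,58.5),max_speed=20,guard=10); print(g,read_state()['eef_pos'])
open_gripper(); movel((596.2,-201.5,190)); 
c=snap('wrist','seat'); P=cloud(c); print(read_state()['time'])
blob('cartTop',c,90,6,(596,-201),35); blob('knob',c,135,4,(511,-225),30); blob('lever',c,101,4,(555,-237),75)
blob('holder',c,50,4,(596,-201),75,200)
cv2.imwrite('pics/seat2.png',c['image'])
E
```

```text
True [ 596.23841066 -201.62762831   60.08986246]
12.6333
cartTop [315. 243.] 2320 z 90.5 rect [ 596.7 -201.3] [39.4 29.9] 89.1
cartTop [314. 287.] 50 z 87.2 rect [ 596.  -233.5] [ 3.9 11.6] 88.1
knob [176. 308.] 513 z 135.2 rect [ 511.6 -225.6] [15.5 14.9] 44.1
lever [267. 297.] 3007 z 101.5 rect [ 556.9 -232.7] [ 24.5 101.9] 74.6
holder [314. 217.] 9047 z 50.7 rect [ 595.9 -201.7] [108.9  76.2] 88.5
```

```bash
python3 - <<'E'
from h import *
piv=np.array([595.2,-243.6]); z=110
def pose(th,off):
    t=np.radians(th); u=np.array([np.cos(t),np.sin(t)]); n=np.array([-u[1],u[0]])
    return np.r_[piv+85*u+off*n,z],R(th-180)
p,r=pose(168,35)
clamp(); movep((p[0],p[1],190),r); movel(p); print(read_state()['eef_pos'],read_state()['finger_gap'])
f0=read_state()['ft_force']
for th in range(168,92,-7):
    p,r=pose(th,20); g=movel(p,r,max_speed=80,guard=25); 
    if g: print('guard',th,read_state()['ft_force']-f0); break
p,r=pose(88.6,20); g=movel(p,r,max_speed=40,guard=15); s=read_state(); print(g,s['eef_pos'],s['ft_force']-f0)
if not g:
    p,r=pose(88.6,10); g=movel(p,r,max_speed=20,guard=15); s=read_state(); print('over',g,s['eef_pos'],s['ft_force']-f0)
wait(.2); p=s['eef_pos'].copy(); movel((p[0]-20,p[1],p[2])); movel((p[0]-20,p[1],230))
d=snap('top','lev'); w=snap('wrist','lev_w'); print(read_state()['time'])
for c in(d,w):
    blob('knob',c,135,4,(597,-158),35,20); blob('lever',c,101,4,(596,-201),75)
u,v=map(int,proj(d,(596,-201,80)))
im=np.hstack([cv2.resize(w['image'],(400,300)),cv2.resize(d['image'][v-60:v+60,u-80:u+80],(400,300),interpolation=cv2.INTER_CUBIC)])
cv2.imwrite('pics/lev2.png',cv2.convertScaleAbs(im,alpha=1.3))
E
```

```text
[ 505.45255873 -259.88142061  110.52037752] -0.03214067602865974
False [ 576.91730293 -158.38139527  109.95817168] [-0.05870064  0.93588552 -0.29382648]
over True [ 577.09775368 -158.25008178  109.38249069] [-0.42637366  0.83307762 -1.27957967]
20.075
knob [313. 189.] 455 z 135.3 rect [ 597.1 -157.8] [15.2 15.4] 42.1
lever [386. 181.] 2730 z 101.6 rect [ 593.9 -203.2] [ 23.6 102.2] 1.5
```

View pics/lev2.png

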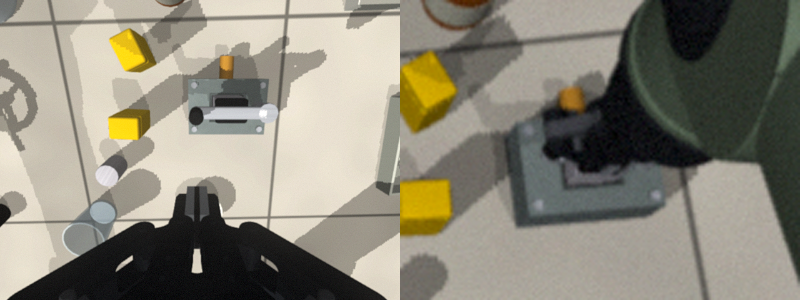

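The wrist view shows the bar lying across the cartridge top, with the knob at (196,116). Its measured direction is 88.7° against the holder's y at 88.6°, so it is locked. Now the valve.

```bash
python3 - <<'E'
from h import *
P=cloud(load('top0')); m=(P[...,2]>150)&(P[...,2]<215)&(P[...,1]>280)&(P[...,1]<500)&(P[...,0]>450)&(P[...,0]<700)
print('cyl',np.nanmedian(P[m],0),np.nanmin(P[m],0),np.nanmax(P[m],0))
movep((540,150,340),R(-10)); wait(.2); c=snap('wrist','wv'); print(read_state()['time'])
blob('rim',c,90,4,(555,231),70,100); blob('crank',c,143,4,(570,273),30); blob('strip',c,70,6,(496,213),25); blob('hub',c,95,12,(555,231),15)
for a in(0,-20,-45,-70,-90,20,45):
    q=[inverse_kinematics((555+45*np.cos(t),231+45*np.sin(t),102),R(a)) for t in np.linspace(0,6.28,25)]
    if any(x is None for x in q): print(a,'none'); continue
    q=np.array(q); print(a,q.min(0).round(2),q.max(0).round(2))
cv2.imwrite('pics/wv_full.png',c['image'])
E
```

```text
cyl [646.75483439 409.23058027 204.3763832 ] [630.9913704  394.46611909 150.02940282] [671.37111047 434.79289637 210.67247816]
21.5667
rim [313. 121.] 4043 z 89.6 rect [554.5 229.8] [98.1 98.5] 56.1
crank [322.  67.] 350 z 144.1 rect [569.6 272. ] [16.2 17.1] 78.2
strip [262. 150.] 208 z 70.2 rect [493.9 210.8] [24.7  9.9] 15.7
hub [314. 121.] 447 z 92.0 rect [556.8 229.3] [28.4 24.6] 42.8
0 [-0.33  0.6  -0.35  1.63  0.28  0.71 -0.83] [-0.2   0.72 -0.32  1.88  0.3   0.84 -0.66]
-20 [-0.36  0.6  -0.3   1.63  0.24  0.7  -1.14] [-0.23  0.72 -0.27  1.88  0.26  0.83 -0.97]
-45 [-0.41  0.59 -0.23  1.63  0.19  0.69 -1.53] [-0.27  0.71 -0.21  1.88  0.2   0.82 -1.36]
-70 [-0.47  0.59 -0.15  1.64  0.11  0.68 -1.9 ] [-0.33  0.7  -0.12  1.88  0.13  0.81 -1.74]
-90 [-0.51  0.59 -0.09  1.64  0.05  0.67 -2.21] [-0.37  0.7  -0.06  1.89  0.08  0.8  -2.04]
20 [-0.3   0.61 -0.39  1.63  0.32  0.72 -0.51] [-0.17  0.73 -0.37  1.87  0.34  0.85 -0.34]
45 [-0.26  0.62 -0.45  1.63  0.37  0.73 -0.12] [-0.13  0.74 -0.43  1.87  0.39  0.87  0.06]
```

View pics/wv_full.png

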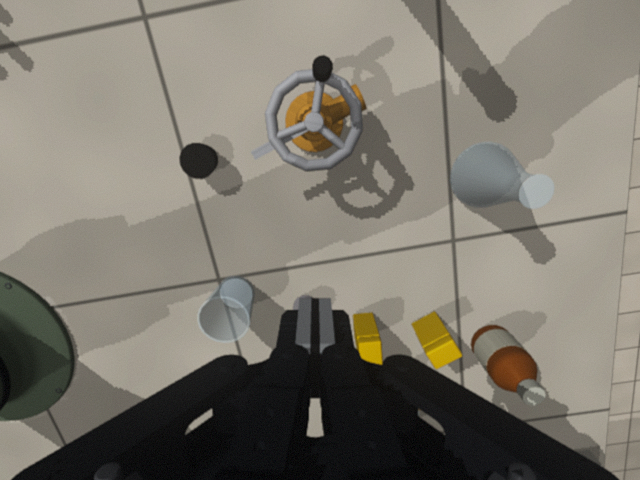

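The wrist view shows the wheel hub at (314,121), the crank at (322,67) and the strip tip at (255,155), with clear space around them. I'll grip the crank and turn it clockwise.

```bash
cat >> h.py <<'E'
def pt(th,ax,r=45,z=102.5):
    t=np.radians(th); return np.array([ax[0]+r*np.cos(t),ax[1]+r*np.sin(t),z])
def ang(ax):
    p=read_state()['eef_pos']; return np.degrees(np.arctan2(p[1]-ax[1],p[0]-ax[0]))%360
E
python3 - <<'E'
from h import *
ax=np.array([555.2,230.0])
open_gripper(); movep((569.7,272.3,200),R(20)); movel((569.7,272.3,102.5),max_speed=120)
f0=read_state()['ft_force']; clamp(); wait(.2); s=read_state(); print(s['finger_gap'],s['eef_pos'],s['ft_force']-f0,s['time'])
th=71
while th>-9:
    th-=10; g=movel(pt(th,ax),max_speed=60,guard=30); s=read_state()
    print(th,g,round(s['time'],2),s['eef_pos'].round(1),(s['ft_force']-f0).round(1))
    if g or np.linalg.norm(s['ft_force']-f0)>50: break
E
```

```text
16.770547307954203 [569.71387186 272.02289102 102.78050282] [-2.19268843 -3.53453122  6.12377481] 24.9167
61 False 25.2 [577.4 268.3 102.8] [-0.8 -6.9  7.6]
51 False 25.48 [583.7 263.7 102.7] [-3.3 -7.5  9.1]
41 False 25.77 [589.  258.2 102.7] [-5.5 -8.   9.1]
31 False 26.05 [593.2 251.9 102.7] [-7.4 -7.6 12. ]
21 False 26.33 [596.3 245.2 102.7] [-10.5  -6.3  11.9]
11 False 26.62 [598.2 238.  102.7] [-11.   -4.7  11.1]
1 False 26.9 [598.9 230.6 102.7] [-11.2  -3.1  11.1]
-9 False 27.18 [598.4 223.1 102.7] [-9.5 -0.8 10.2]
```

```bash
python3 - <<'E'
from h import *
ax=np.array([555.2,230.0]); th=-9; F=lambda: read_state()['ft_force']
while th>-149:
    th-=10; g=movel(pt(th,ax),max_speed=60,guard=30)
    if g or np.linalg.norm(F())>60: print('stop',th,g,F()); break
else:
    print(th,ang(ax)-360,F(),read_state()['time'])
    while th>-173:
        th-=3; g=movel(pt(th,ax),max_speed=25,guard=15); s=read_state(); t=np.radians(th)
        ft=s['ft_force']@[-np.sin(t),np.cos(t),0]
        print(th,g,round(ang(ax)-360,1),'tangential',round(ft,1),s['ft_force'].round(1))
        if g or abs(ft)>18: break
wait(.3); s=read_state(); print(s['time'],s['eef_pos'],ang(ax)-360,s['finger_gap'],F())
c=snap('wrist','closed'); cv2.imwrite('pics/closed2.png',c['image'])
E
```

```text
-149 -148.99705161838978 [-6.66121187 -2.22941014 13.24425768] 31.15
-152 False -151.5 tangential -0.6 [-6.6 -2.9 13.2]
-155 False -154.3 tangential 0.7 [-6.7 -3.9 14.1]
-158 False -157.3 tangential 0.7 [-6.8 -3.6 14.2]
-161 False -160.3 tangential 1.3 [-7.3 -3.9 13.9]
-164 False -163.1 tangential 2.4 [-7.4 -4.6 14.9]
-167 False -163.4 tangential 12.4 [ -5.  -13.9  17.7]
-170 False -163.7 tangential 24.3 [ -3.2 -25.3  21.1]
33.2 [510.72080826 217.02401787 102.56787033] -163.73637095247608 16.823881917271812 [ -2.81987665 -24.82760114  21.01511526]
```

View pics/closed2.png

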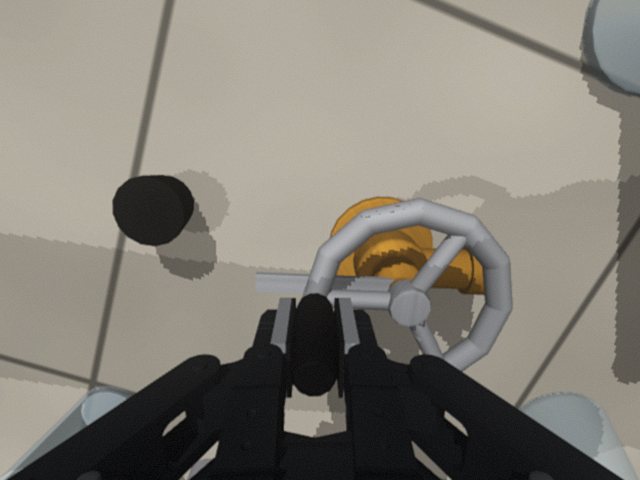

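There is a rigid stop at about −163.3°, matching the strip direction (−162.7°), and the picture shows the crank's spoke (at about (360,298)) over the strip (at about (330,282)). Now two full turns anticlockwise.

```bash
python3 - <<'E'
from h import *
ax=np.array([555.2,230.0]); F=lambda: read_state()['ft_force']
end=-163.2+720; n=72; mx=0
for th in np.linspace(-163.2,end,n+1):
    g=movel(pt(th,ax),max_speed=65,guard=40); mx=max(mx,np.linalg.norm(F()))
    if g or mx>80: print('stop',th,g,F()); break
wait(.3); s=read_state(); print(th,mx,s['time'],s['eef_pos'],ang(ax)-360,s['finger_gap'],F(),s['qvel'].round(4))
c=snap('wrist','end'); t=snap('top','end_t')
d=snap('scene','end_s'); u,v=map(int,proj(d,(530,220,90)))
im=np.hstack([cv2.resize(c['image'],(400,300)),cv2.resize(d['image'][v-60:v+60,u-80:u+80],(400,300),interpolation=cv2.INTER_CUBIC)])
cv2.imwrite('pics/end2.png',cv2.convertScaleAbs(im,alpha=1.2))
for k in(d,t): blob('knob',k,135,4,(597,-158),35,15); blob('lever',k,101,4,(596,-201),75)
E
```

```text
556.8 18.57896793212947 53.0 [511.06827751 215.80468606 102.62292358] -162.16920654498392 16.846850347042604 [-6.24547258 -4.18985006 16.33699335] [ 0.0003  0.0009  0.0005 -0.001  -0.0001 -0.0001 -0.0006]
knob [231. 192.] 35 z 135.4 rect [ 598.5 -158.3] [13.1 15.9] 11.8
lever [216. 199.] 217 z 101.9 rect [ 597.7 -204.2] [104.4  22.7] 87.2
knob [446. 224.] 62 z 134.8 rect [ 596.4 -155.7] [14.2 14.1] 70.6
lever [471. 226.] 404 z 101.1 rect [ 594.2 -200.6] [ 21.4 103.8] 0.4
```

View pics/end2.png

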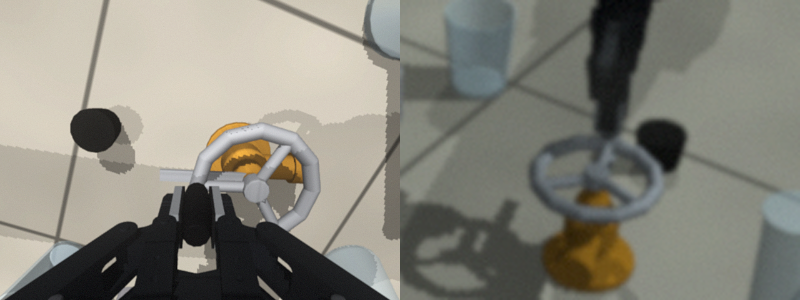

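The crank is still between the fingers (wrist panel (197,210)), with its spoke back over the strip. The arm is at rest, so I'm handing in.

```bash
python3 -c "
from h import *
finish_job(); print(read_state()['time'],read_state()['finger_gap'])"
```

```text
the job is handed in; nothing more can be done
the job is handed in; nothing more can be done
```

I seated the cartridge, locked the lever, closed the valve and backed it off two turns, then handed the job in at about 53 s of the 72 s allowed. No verdict was reported.

- **Cartridge:** after seating, its top measured 90.5 mm above the bench (90 expected), within about 1 mm of the pocket's centre. I took the black-capped aluminium block and left the yellow look-alikes alone.
- **Lever:** after the push, the knob lay at 88.7° against the holder's y axis at about 88.6°, so it is shut. The final scene and top views still showed it there.
- **Valve:** turning clockwise, I met a rigid stop at about −163.3°, which matches the index strip (about −162.7°). I then carried the crank 720° anticlockwise. The gripper came to rest at −162.2°, about 1° (0.02 rad) past exactly two turns.
- **Grip:** the fingers are still closed on the crank handle, with a 16.8 mm reading on the 18 mm grip. The arm was at rest, and the force on the tool at the turn's check points stayed under 19 N.

**Disagreements between checks:** the cameras disagreed by 2–4 mm on the holder's and valve's positions, so I relied on the wrist camera. I did not measure the bystanders again at the end, but nothing came near them and no unexpected contact showed in the forces.

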